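# Open the dial lid and tip out the baking beads

## Task

The clear jar in the tipping stand holds two ceramic baking beads. With the jar upright, turn its lid dial until the largest opening is at the jar's spout, then swing the crank right over to tip the jar so that both beads fall into the steel bowl. Let go of everything; the dial stays at the largest opening, the bowl stays upright, and the jar may stay tipped.

Things in the scene. Friction and masses are not known exactly. Their poses are not given: they have to be found in the camera images.
- stand: Fixed dark steel stand holding the upright jar. Origin on the table below the jar's middle; z up; x points from the posts to the spout and bowl (the jar tips that way). The jar's pivot is a level line along y, 150 mm up. Base plate at x -125 to -25 mm; two posts with arms at y +-64 mm (10 mm thick), 164 mm high.
- dial (a joint): White dial, 92 mm wide, on the jar's lid. Openings: large 72-degree fan (radius 15-43 mm), slot and small holes 75 and 135 degrees counter-clockwise of it. Value: angle of the large opening from the spout (stand's +x), counter-clockwise from above; 0 = at the spout. Starts 1.1 to 1.45: turn clockwise. Range -0.4 to 1.9, no click at 0; light friction (0.06 N m), stays put. Beads pass only near 0.
- dial_grip (a point): On the dial's axis, in the upright ridge that one pinches to turn it: 14 mm thick, 30 mm long, top 7 mm above this point, dial plate 23 mm below it. x runs along the ridge towards the large opening's middle, y across its thickness, z up (jar upright). 226 mm above the table, straight above the stand's origin.
- jar (a joint): Tip angle of the clear jar (90 mm diameter, 100 mm high, underside 95 mm above the table) about the pivot: 0 upright (start, stop), growing as its top goes towards the stand's +x, stop at 2.05. Friction 0.45 N m holds it where left. Beads roll out when tipped to about 1.9 if the large opening is at the spout, a black tongue on the lid's edge.
- handle (a point): Middle of the crank's grip, a black round bar (14 mm diameter, 56 mm long) along the stand's y axis; crank arm 28 mm from the point, free end 28 mm the other way. In the stand's frame y = -105 mm, x = 70 sin(t - 0.995) mm, z = 150 + 70 cos(t - 0.995) mm, t being the jar's tip angle. Pinch it from above, fingers closing along the stand's x; it can turn between the fingers.
- bowl: Loose stainless steel mixing bowl, 210 mm across the rim, 75 mm high, 0.35 kg; origin at the centre of its underside, z up. It already stands under the spout side, about 90 mm from the stand's origin along its x.
- bead0: One of two white ceramic baking beads, balls of 16 mm diameter, 10 g; origin at its centre. At the start both lie on the floor of the clear jar, behind the lid.
- bead1: One of two white ceramic baking beads, balls of 16 mm diameter, 10 g; origin at its centre. At the start both lie on the floor of the clear jar, behind the lid.
Things that resemble listed ones, but are neither listed nor needed, are in the scene too. Several things have the shape of the bowl; the one meant has the colours described above.

How it is judged:
On the way:
1. with the jar upright, the dial's largest opening is at the spout (within 15 degrees) (value of joint dial between -0.26 and 0.26 rad and value of joint jar below 0.3 rad), for 0.2 s.
At the end, for the whole second after the job is handed in: Both beads lie inside the bowl (centre within 100 mm of its middle and below its rim), at rest (under 0.1 m/s); the bowl stands still and upright within 10 degrees; the dial's largest opening is within 15 degrees of the spout. The jar may be left at any tip angle (horizontal distance between each of bead0, bead1 and bowl below 0.1 m and z of bead0 in the frame of bowl between 0 and 0.07 m and linear speed of each of bead0, bead1 below 0.1 m/s and z of bead1 in the frame of bowl between 0 and 0.07 m and value of joint dial between -0.26 and 0.26 rad and angle between bowl's own z axis and vertical below 0.17 rad and linear speed of bowl below 0.05 m/s); the robot touches nothing.
It also fails if it takes over 48 s, if anything falls off the work surface, if the arm or the gripper's body presses on something with over 40 N, if the wrist force passes 120 N, or if a joint passes its speed limit or range.

## Robot

A 6-joint arm with a two-finger parallel gripper is mounted at the origin on the work surface. World frame = base frame: x ahead of the robot, y to its left, z up, the work surface at z = 0. Lengths are in m, angles in rad, forces in N, time in s.
With the tool pointing down it reaches from about 0.375 to 0.975 m from the base axis. Payload 3.8 kg.
Tool frame: the origin (TCP) lies midway between the tips of the shut fingers; the grasp point (between the pads) lies 19 mm behind it; z points along the fingers, y is the direction in which the jaws open and shut (so a half turn about z gives the same grasp; the last joint's range is limited). The gripper opens to 85 mm and grips with 20 to 120 N. Pads are 22 mm wide; open, the fingers measure 114 mm over their backs; the gripper's body (76 mm by 85 mm) begins 54 mm behind the grasp point. The pads swing forward as they close: fully open they stand 13 mm farther back than shut.
Start: joints at [-1.216, 0.264, 1.604, -0, 1.274, -0.037], TCP at [0.258, -0.624, 0.231] pointing down, gripper open.
Joint ranges: [-2.63, 2.63], [-0.94, 2.18], [0.31, 2.57], [-1.31, 4.45], [0, 2.66], [-2.55, 2.55]. Speed limits (rad/s): [2.57, 2.57, 3.14, 3.14, 3.14, 3.14].

## Interface

Orientations are given as a rotation vector (axis times angle).
In Python, from rig import arm, imaging, ticket gives the robot as it stands.
- The arm moves only by the tool move_arm, never from a script. Its argument "increments" is a list of rows, each a list of 7 numbers: the closure, from 0 (fully open) to 1 (shut), then the shift along the tool's x, y, z scaled (see below), then the turn, a rotation vector about the tool's x, y, z scaled (see below). A call has 1 to 12 rows; each row is the pose to reach, as a shift and turn from the pose commanded when the call began, along the tool's axes at that moment; what a row does not reach only later rows make up. The controller multiplies each number of a shift by 300 mm and each number of a turn by pi/4 rad. A row lasts 1/10 s, in which the tool goes at most 50 mm and 8.59 degrees, less where a joint would pass 70% of its speed; a pose out of reach is approached as far as the arm can. A call with a number of a shift or a turn outside -1 to 1 is refused whole. A call with a gripper value outside its range is refused whole. The fingers move at their own pace and stop on an object; the grip force is fixed at half the most. Time passes only in rows, so rows that repeat a pose let the fingers close. It gives the time, the measured TCP pose, the force and the opening at its end, in the units of the state.
- arm.state(): the state, without advancing time (a new reading comes with each control period).
- imaging.read_camera(name): name is "scene" or "top" or "wrist"; returns a dict with "image" (400x640x3 uint8, blue, green, red), "mtx" (3x3 intrinsics, pixels), "distortion" ([k1, k2, p1, p2, k3] as OpenCV has them; the pictures are not rectified), "R" (3x3) and "t" (3): a world point X has camera coordinates R X + t. Camera axes: x right, y down, z forward; pixel columns grow to the right and rows downward; lengths in m; the calibration is good to about 2 mm. A picture is of the moment at which its call begins. There is no depth.
- ticket.sign_off(): hands the job in, once; it reports no verdict.
The state is a dict: "clock": time; "joint_positions": joint angles; "qvel": joint speeds; "joint_torque": joint torques, N m; "tcp_pos": TCP position; "orientation": TCP orientation; "force": force on the tool from outside, world axes, zero at the start; "moment": the same for the moment, N m; "opening": finger opening in m.
Only numpy, scipy, OpenCV 4.12 (cv2) and the standard library are available. Lean on these libraries where they do the work, as an engineer would, in place of code of your own. Each camera call takes 0.05 s, during which the arm holds its last target. There are 200 camera calls.

## Working session

There is one attempt and no reset: what is moved stays moved. The work goes in short steps, Python scripts to look and compute and a tool call to move; the robot and the scene stay as the last step left them, time stands still between calls to the robot, and variables do not carry over. Pictures are saved under pics/ and viewed, about 8 in all and at most 12, crops included, and the job is handed in when it is done.

Besides the shell and the picture viewer there is one more tool, called in YAML: its name, and indented under it one key for each argument. move_arm: Moves the arm, as the interface text tells. Shifts and turns lie within -1 to 1; 1 stands for 300 mm of shift or pi/4 rad of turn. Its arguments: {"type":"object","properties":{"increments":{"type":"array","items":{"type":"array","items":{"type":"number"}}}},"required":["increments"]}

```bash
mkdir -p pics; python3 - <<'E'
from rig import arm, imaging
import cv2
print(arm.state())
for n in ["scene","top"]:
    d=imaging.read_camera(n); cv2.imwrite(f"pics/{n}0.png",d["image"])
    print(n,d["mtx"],d["distortion"],d["R"],d["t"])
E
```

```text
{'clock': 0.0, 'joint_positions': array([-1.21587645e+00,  2.64774136e-01,  1.60541034e+00, -1.06315842e-05,
        1.27373615e+00, -3.68764630e-02]), 'qvel': array([ 8.33784499e-05,  6.09432691e-04,  9.97214359e-04, -3.53847609e-04,
       -5.36728414e-04,  1.12318772e-03]), 'joint_torque': array([ 1.20480445e-05, -5.15113878e+01, -3.67310643e+01, -3.04481262e-05,
        1.29830930e-02, -2.27529637e-05]), 'tcp_pos': array([ 0.25749268, -0.62313186,  0.2299283 ]), 'orientation': array([-3.07925010e+00, -6.11061174e-01,  5.94385077e-04]), 'force': array([ 0.37392456, -0.18624673, -0.54445637]), 'moment': array([-0.02641896,  0.00546743, -0.0119314 ]), 'opening': 0.08553504360376044}
scene [[364.47604265   0.         324.49296303]
 [  0.         364.47604265 206.81993675]
 [  0.           0.           1.        ]] [-0.03204256  0.          0.          0.          0.        ] [[ 0.246861    0.96904777  0.00246332]
 [ 0.61513283 -0.15473741 -0.77308986]
 [-0.74877984  0.19236101 -0.63429173]] [-0.11167347 -0.25194093  1.41227611]
top [[488.1887341    0.         324.42111545]
 [  0.         488.1887341  203.55813853]
 [  0.           0.           1.        ]] [0.01715889 0.         0.         0.         0.        ] [[ 0.00633276 -0.99989859 -0.01275536]
 [-0.98501865 -0.00403927 -0.17240052]
 [ 0.17233152  0.01365604 -0.98494434]] [-0.02631128  0.60015002  1.07763087]
```

View pics/scene0.png

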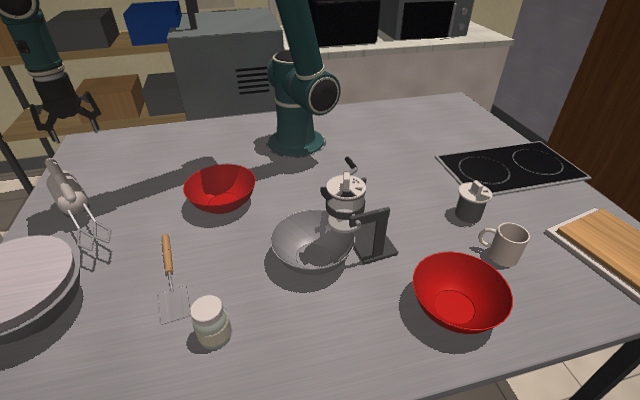

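View pics/top0.png

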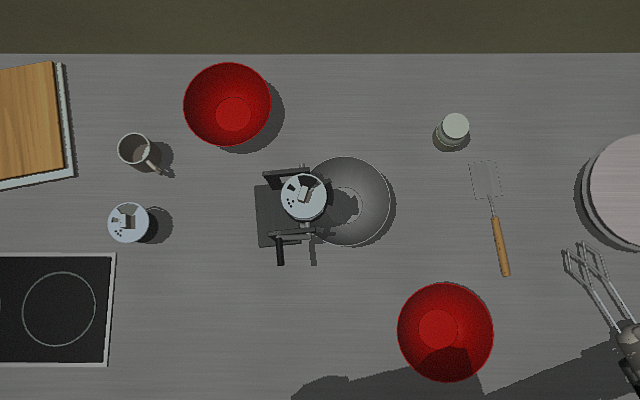

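The two views show the jar with its stand, white dial at top-view (304,197), black tongue towards image right (330,192), crank grip at (280,250) and steel bowl at about (348,200). So the stand's +x is roughly world -y. I'll zoom in and measure next.

```bash
cat > h.py <<'E'
import numpy as np, cv2
from rig import arm, imaging
def ray(d,uv,z):
    p=cv2.undistortPoints(np.array([[uv]],float),d["mtx"],np.array(d["distortion"]))[0,0]
    R,t=np.array(d["R"]),np.array(d["t"]); c=-R.T@t; v=R.T@np.array([p[0],p[1],1])
    return c+v*(z-c[2])/v[2]
def proj(d,X):
    return cv2.projectPoints(np.array(X,float).reshape(-1,3),cv2.Rodrigues(np.array(d["R"]))[0],np.array(d["t"]),d["mtx"],np.array(d["distortion"]))[0][:,0]
E
python3 - <<'E'
from h import *
d=imaging.read_camera("top"); im=d["image"]
x0,y0=244,150; c=im[y0:y0+130,x0:x0+160]
cv2.imwrite("pics/topz.png",cv2.resize(c,None,fx=5,fy=4.6 if 0 else 5,interpolation=cv2.INTER_CUBIC)[:600])
s=im[165:230,270:340].astype(int)
m=((s.min(2)>140)).astype(np.uint8)
cs,_=cv2.findContours(m,cv2.RETR_EXTERNAL,cv2.CHAIN_APPROX_NONE)
k=max(cs,key=cv2.contourArea); h=cv2.convexHull(k); e=cv2.fitEllipse(h)
print(e,cv2.boundingRect(k)); ctr=(e[0][0]+270,e[0][1]+165); print(ctr,ray(d,ctr,.203), ray(d,ctr,.206))
E
```

```text
((33.3143424987793, 30.450801849365234), (44.38861083984375, 44.88885498046875), 78.80768585205078) (11, 8, 45, 45)
(303.3143424987793, 195.45080184936523) [0.59019327 0.01719133 0.203     ] [0.58961738 0.01701726 0.206     ]
```

View pics/topz.png

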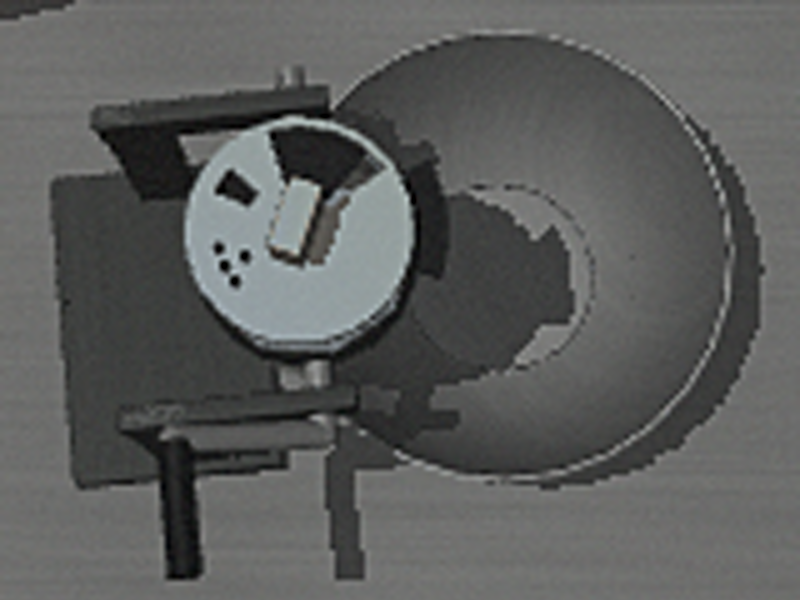

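The zoom (5x, offset 244,150) shows the dial disc centre near (297,229), the fan edges at the rim near (268,135) and (388,165), the grip bar running (177,440)–(185,577), the post tops sloping about 5°, and the bowl's rim at right 730, top 33 and bottom 482. I'll convert these to world coordinates.

```bash
cat >> h.py <<'E'
from scipy.spatial.transform import Rotation as Ro
def tgt(pos,yaw,s=None):
    """units from the present pose to TCP pos, pointing down, jaw(y) yaw deg"""
    s=s or arm.state(); R0=Ro.from_rotvec(s["orientation"]); a=np.radians(yaw)
    y=np.array([np.cos(a),np.sin(a),0]); z=np.array([0,0,-1.]); x=np.cross(y,z)
    R1=Ro.from_matrix(np.c_[x,y,z])
    d=R0.inv().apply(np.array(pos)-s["tcp_pos"])/.3; r=(R0.inv()*R1).as_rotvec()/(np.pi/4)
    return np.round(np.r_[d,r],4)
E
python3 - <<'E'
from h import *
d=imaging.read_camera("top")
w=lambda u,v,z: ray(d,(244+u/5-.4,150+v/5-.4),z)
ang=lambda a,b: np.degrees(np.arctan2(*(b-a)[1::-1]))
c=w(298,231,.203); print("dial",c)
for n,a,b,z in [("postU",(95,110),(325,90),.164),("postL",(120,408),(355,390),.164)]:
    print(n,ang(w(*a,z),w(*b,z)))
e1,e2=w(175,440,.195),w(185,577,.195); print("bar",e1,e2,ang(e1,e2))
print("tongue",ang(c,w(446,222,.2)))
f1,f2=w(268,135,.203),w(388,165,.203); print("fan",ang(c,f1),ang(c,f2))
r=[w(285.5,256,.233),w(306.5,184,.233)]; print("ridge",sum(r)/2,ang(*r))
p=[w(730,257,.075),w(506,33,.075),w(506,482,.075)]; print("bowl",p)
print(tgt((.45,-.3,.36),0),arm.state()["tcp_pos"])
E
```

```text
dial [0.58947907 0.01741105 0.203     ]
postU -84.69815176092071
postL -85.32631032584851
bar [0.50596804 0.06577795 0.195     ] [0.45174798 0.06058608 0.195     ] -174.53029264100806
tongue -85.67239148270089
fan 17.81360942823802 -52.84658024314411
ridge [0.58813216 0.01649218 0.233     ] -15.2277136052297
bowl [array([ 0.60273042, -0.17099284,  0.075     ]), array([ 0.70717774, -0.06973599,  0.075     ]), array([ 0.50033399, -0.0695597 ,  0.075     ])]
[ 1.0045e+00 -7.5210e-01 -4.3080e-01 -1.7000e-03 -1.2000e-03 -1.5011e+00] [ 0.25757224 -0.62340527  0.23040136]
```

```bash
python3 - <<'E'
from h import *
s=arm.state(); print(np.degrees(Ro.from_rotvec(s["orientation"]).as_matrix()[:2,1]@[[1],[0]] if 0 else 0))
for p,y in [((.37,-.42,.38),-25)]: print(tgt(p,y))
E
```

```text
0.0
[ 6.053e-01 -4.843e-01 -4.979e-01 -1.800e-03 -7.000e-04 -9.456e-01]
```

move_arm:
  increments:
    - [0.3,0.1,-0.08,-0.3,0,0,-0.15]
    - [0.3,0.25,-0.2,-0.4,0,0,-0.35]
    - [0.3,0.4,-0.32,-0.5,0,0,-0.55]
    - [0.3,0.5,-0.4,-0.5,0,0,-0.7]
    - [0.3,0.6,-0.48,-0.5,0,0,-0.9]
    - [0.3,0.6,-0.48,-0.5,0,0,-0.945]
    - [0.3,0.6,-0.48,-0.5,0,0,-0.945]

```text
clock: 0.9
tcp_pos: [0.3716, -0.4187, 0.3839]
orientation: [2.642, 1.693, 0.004]
force: [0.2, -0.9, 0.0]
opening: 0.0596
```

```bash
python3 - <<'E'
from h import *
print(tgt((.48,-.20,.38),17)); s=arm.state(); print(s["tcp_pos"],s["clock"],s["opening"])
E
```

```text
[ 0.8133  0.0233  0.0134  0.0051  0.0017 -0.9269]
[ 0.37163523 -0.41870551  0.38394619] 0.9 0.059571390845780635
```

move_arm:
  increments:
    - [0.3,0.15,0,0,0,0,-0.18]
    - [0.3,0.3,0,0,0,0,-0.36]
    - [0.3,0.45,0.01,0,0,0,-0.54]
    - [0.3,0.6,0.02,0,0,0,-0.72]
    - [0.3,0.7,0.02,0,0,0,-0.93]
    - [0.3,0.81,0.02,0,0,0,-0.93]
    - [0.3,0.81,0.02,0.01,0,0,-0.93]

```text
clock: 1.6
tcp_pos: [0.4786, -0.202, 0.3781]
orientation: [-1.868, -2.526, -0.002]
force: [-0.8, -0.3, -0.6]
opening: 0.0597
```

```bash
python3 - <<'E'
from h import *
print(tgt((.555,-.03,.36),55)); s=arm.state(); print(s["tcp_pos"],s["clock"],s["opening"])
E
```

```text
[ 4.738e-01  4.114e-01  6.120e-02  1.500e-03 -6.000e-04 -8.440e-01]
[ 0.47858131 -0.20204605  0.37811372] 1.6 0.059656050694519756
```

move_arm:
  increments:
    - [0.3,0.12,0.1,0,0,0,-0.18]
    - [0.3,0.24,0.2,0,0,0,-0.36]
    - [0.3,0.36,0.3,0.03,0,0,-0.54]
    - [0.3,0.47,0.41,0.06,0,0,-0.72]
    - [0.3,0.47,0.41,0.06,0,0,-0.84]
    - [0.3,0.47,0.41,0.06,0,0,-0.84]
    - [0.3,0.47,0.41,0.06,0,0,-0.84]

```text
clock: 2.3
tcp_pos: [0.5542, -0.0351, 0.3599]
orientation: [-0.96, -2.991, 0.001]
force: [-0.3, 0.3, -0.6]
opening: 0.06
```

```bash
python3 - <<'E'
from h import *
print(tgt((.589,.017,.31),73.5)); s=arm.state(); print(s["tcp_pos"],s["clock"],s["joint_positions"])
d=imaging.read_camera("wrist"); cv2.imwrite("pics/w1.png",d["image"]); print(proj(d,[(.589,.017,.203),(.589,.017,.233)]))
E
```

```text
[ 0.0066  0.2089  0.166  -0.0013 -0.0005 -0.4241]
[ 0.55418338 -0.03507535  0.35986399] 2.3 [-1.07554235e-01 -1.64559257e-02  1.68414247e+00 -8.16975634e-04
  1.47458947e+00 -1.05720168e+00]
[[374.07132797 183.66128339]
 [380.11552726 190.2831205 ]]
```

View pics/w1.png

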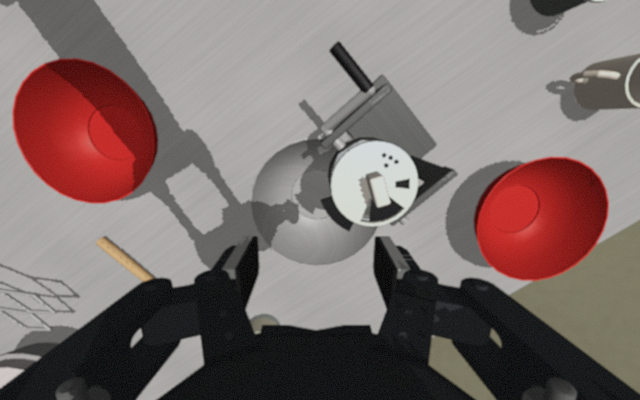

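Wrist view: the dial disc centre at about (374,183) agrees with the projected model point (374,184), and the ridge is visible at (378,188). I'll measure the fan angle in the dial plane, using the wrist and top views.

```bash
cat >> h.py <<'E'
def fan(d,c=(.589,.017),z=.203,r=(.034,.040)):
    a=np.arange(-180,180,1.); g=cv2.cvtColor(d["image"],cv2.COLOR_BGR2GRAY)
    acc=np.zeros(len(a))
    for q in np.linspace(*r,4):
        X=np.c_[c[0]+q*np.cos(np.radians(a)),c[1]+q*np.sin(np.radians(a)),np.full(len(a),z)]
        p=proj(d,X).astype(np.float32); acc+=cv2.remap(g,p[:,:1],p[:,1:],cv2.INTER_LINEAR)[:,0]/4
    dk=acc<120; e=np.flatnonzero(np.diff(dk.astype(int)))
    return [(a[i],bool(dk[i+1])) for i in e]
def disc(d,c=(.589,.017),z=.203):
    g=d["image"].min(2); p=proj(d,[(*c,z)])[0].astype(int)
    x0,y0=p-60; m=(g[y0:y0+120,x0:x0+120]>130).astype(np.uint8)
    cs=cv2.findContours(m,cv2.RETR_EXTERNAL,cv2.CHAIN_APPROX_NONE)[0]
    k=max(cs,key=cv2.contourArea); e=cv2.fitEllipse(cv2.convexHull(k))
    return ray(d,(e[0][0]+x0,e[0][1]+y0),z),e
E
python3 - <<'E'
from h import *
for n in ["top","wrist"]:
    d=imaging.read_camera(n); c,e=disc(d); print(n,c,e); print(fan(d,c[:2])); print(fan(d))
E
```

```text
top [0.58370102 0.02115551 0.203     ] ((58.29325866699219, 62.62443161010742), (37.68061828613281, 47.29024887084961), 139.18666076660156)
[(np.float64(-116.0), True), (np.float64(10.0), False), (np.float64(36.0), True), (np.float64(53.0), False)]
[(np.float64(-126.0), True), (np.float64(27.0), False), (np.float64(47.0), True), (np.float64(63.0), False)]
wrist [0.6085938  0.01853062 0.203     ] ((71.01608276367188, 73.98551940917969), (94.29230499267578, 128.19969177246094), 142.5302734375)
[(np.float64(-53.0), True), (np.float64(-50.0), False), (np.float64(41.0), True), (np.float64(72.0), False)]
[(np.float64(-44.0), True), (np.float64(15.0), False)]
```

move_arm:
  increments:
    - [0.3,0,0.1,0.08,0,0,-0.18]
    - [0.3,0.006,0.2,0.16,0,0,-0.36]
    - [0.3,0.006,0.208,0.2,0,0,-0.43]
    - [0.3,0.006,0.208,0.2,0,0,-0.43]
    - [0.3,0.006,0.208,0.2,0,0,-0.43]

```text
clock: 2.95
tcp_pos: [0.5889, 0.0172, 0.3007]
orientation: [0.443, 3.11, -0.001]
force: [-0.4, 0.4, 0.1]
opening: 0.0597
```

```bash
python3 - <<'E'
from h import *
print(tgt((.5888,.017,.210),74)); s=arm.state(); print(s["tcp_pos"],s["clock"])
d=imaging.read_camera("wrist"); print(fan(d)); im=d["image"]; p=proj(d,[(.5885,.0168,.233)])[0].astype(int); print(p)
x,y=p; x0=max(x-100,0);y0=max(y-75,0); cv2.imwrite("pics/w2.png",cv2.resize(im[y0:y0+150,x0:x0+200],None,fx=4,fy=4)); print(x0,y0)
E
```

```text
[ 1.000e-04 -5.000e-04  3.023e-01 -4.000e-04  2.000e-04 -4.400e-03]
[0.58885809 0.01718236 0.30068765] 2.95
[(np.float64(-41.0), True), (np.float64(15.0), False)]
[313 210]
213 135
```

View pics/w2.png

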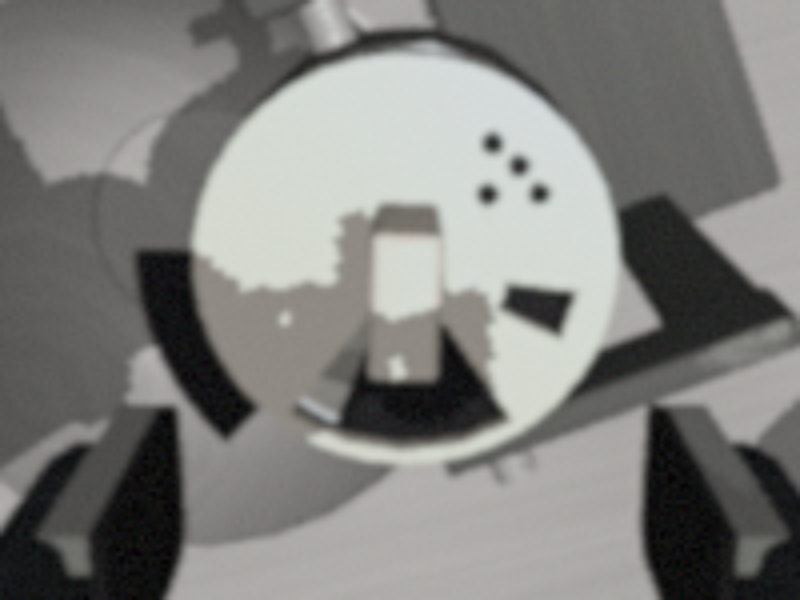

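The ridge, at crop x≈406, is square to the pads, which sit symmetric about x≈414. So alignment is good and I can go down.

move_arm:
  increments:
    - [0.3,0,0,0.1,0,0,0]
    - [0.3,0,0,0.2,0,0,0]
    - [0.3,0,0,0.27,0,0,0]
    - [0.3,0,0,0.3,0,0,0]
    - [0.6,0,0,0.3,0,0,0]
    - [1,0,0,0.3,0,0,0]
    - [1,0,0,0.3,0,0,0]
    - [1,0,0,0.3,0,0,0]
    - [1,0,0,0.3,0,0,0]
    - [1,0,0,0.3,0,0,0]

```text
clock: 4.0
tcp_pos: [0.5898, 0.0155, 0.2129]
orientation: [0.438, 3.108, -0.006]
force: [-2.0, -8.5, 4.1]
opening: 0.0127
```

```bash
python3 - <<'E'
from h import *
s=arm.state(); print(s["tcp_pos"],s["clock"],s["opening"],s["force"],s["moment"]); print(tgt((.5888,.017,.211),29),tgt((.5888,.017,.211),4.8))
E
```

```text
[0.58980778 0.01553485 0.21291172] 4.0 0.012739466226923152 [-2.04154597 -8.47357399  4.09109204] [-1.15535281  0.27093531 -0.07748615]
[ 0.0046  0.0038  0.0063 -0.0024  0.0065  0.9992] [ 4.6000e-03  3.8000e-03  6.3000e-03 -1.0000e-03  7.1000e-03  1.5369e+00]
```

move_arm:
  increments:
    - [1,-0.004,-0.005,0.003,0,0,0.08]
    - [1,-0.004,-0.005,0,0,0,0.18]
    - [1,-0.004,-0.005,0,0,0,0.28]
    - [1,-0.004,-0.005,0,0,0,0.38]
    - [1,-0.004,-0.005,0,0,0,0.48]
    - [1,-0.004,-0.005,0,0,0,0.58]
    - [1,-0.004,-0.005,0,0,0,0.68]
    - [1,-0.004,-0.005,0,0,0,0.78]
    - [1,-0.004,-0.005,0,0,0,0.88]
    - [1,-0.004,-0.005,0,0,0,0.96]
    - [1,-0.004,-0.005,0,0,0,1]
    - [1,-0.004,-0.005,0,0,0,1]

```text
clock: 5.2
tcp_pos: [0.5901, 0.0156, 0.2129]
orientation: [1.594, 2.704, -0.0]
force: [-3.6, -2.6, 5.7]
opening: 0.0128
```

```bash
python3 - <<'E'
from h import *
s=arm.state(); print(s["tcp_pos"],s["clock"],s["opening"],s["force"],s["moment"]); print(tgt(s["tcp_pos"],4.8,s))
E
```

```text
[0.59007622 0.01559136 0.21290387] 5.2 0.012781356520072841 [-3.62804796 -2.64601425  5.69938891] [-0.4528471   0.65707091 -0.08696747]
[0.     0.     0.     0.0017 0.0024 0.5367]
```

move_arm:
  increments:
    - [1,0,0,-0.005,0,0,0.1]
    - [1,0,0,-0.005,0,0,0.2]
    - [1,0,0,-0.005,0,0,0.3]
    - [1,0,0,-0.005,0,0,0.4]
    - [1,0,0,-0.005,0,0,0.48]
    - [1,0,0,-0.005,0,0,0.537]
    - [1,0,0,-0.005,0,0,0.537]
    - [1,0,0,-0.005,0,0,0.537]

```text
clock: 6.0
tcp_pos: [0.5902, 0.0156, 0.2129]
orientation: [2.124, 2.312, 0.0]
force: [-1.5, -2.7, 3.3]
opening: 0.0127
```

```bash
python3 - <<'E'
from h import *
s=arm.state(); print(s["tcp_pos"],s["clock"],s["opening"],s["force"],s["moment"]); print(tgt(s["tcp_pos"],4.8,s))
E
```

```text
[0.59020452 0.01564554 0.21293048] 6.0 0.012687679926852054 [-1.51840463 -2.68735611  3.34837102] [-0.7231606   0.24842654 -0.04209638]
[0.     0.     0.     0.0018 0.0017 0.0017]
```

Now I'll open, rise and back off towards the crank side.

move_arm:
  increments:
    - [0.5,0,0,0,0,0,0]
    - [0.3,0,0,0,0,0,0]
    - [0.3,0,0,0,0,0,0]
    - [0.3,0,0,0,0,0,0]
    - [0.3,0,0,-0.1,0,0,0]
    - [0.3,0,0,-0.25,0,0,0]
    - [0.3,0,0,-0.35,0,0,0]
    - [0.3,0,0,-0.35,0,0,0]
    - [0.3,0,0,-0.35,0,0,0]

```text
clock: 6.9
tcp_pos: [0.5902, 0.0165, 0.3179]
orientation: [2.125, 2.312, 0.003]
force: [1.1, -0.6, -0.9]
opening: 0.0595
```

```bash
python3 - <<'E'
from h import *
s=arm.state(); print(s["tcp_pos"],s["clock"],s["opening"],s["joint_positions"])
print("h45",tgt((.53,.05,.30),49.8),"h",tgt((.4795,.0655,.29),94.8))
d=imaging.read_camera("wrist"); p=proj(d,[(.590,.0155,.203)])[0].astype(int)
im=d["image"]; x0,y0=max(p[0]-160,0),max(p[1]-120,0); cv2.imwrite("pics/w3.png",cv2.resize(im[y0:y0+240,x0:x0+320],None,fx=2.5,fy=2.5)); print(x0,y0)
u=np.array([np.cos(np.radians(-85.2)),np.sin(np.radians(-85.2))])
print(p,proj(d,[(.590+.06*u[0],.0155+.06*u[1],.2),(.4795,.0655,.19)]))
E
```

```text
[0.590237   0.01650957 0.31791033] 6.9 0.05950708078647672 [-1.43375199e-02  6.11895462e-02  1.67971726e+00  2.04713967e-04
  1.39827102e+00 -9.85298246e-02]
h45 [ 0.1281 -0.1908  0.0592  0.0029  0.0013 -0.9995] h [ 0.1938 -0.3543  0.0922  0.0024  0.0025 -1.9995]
155 76
[315 196] [[315.07987519 254.4159787 ]
 [199.65140908 130.6940847 ]]
```

View pics/w3.png

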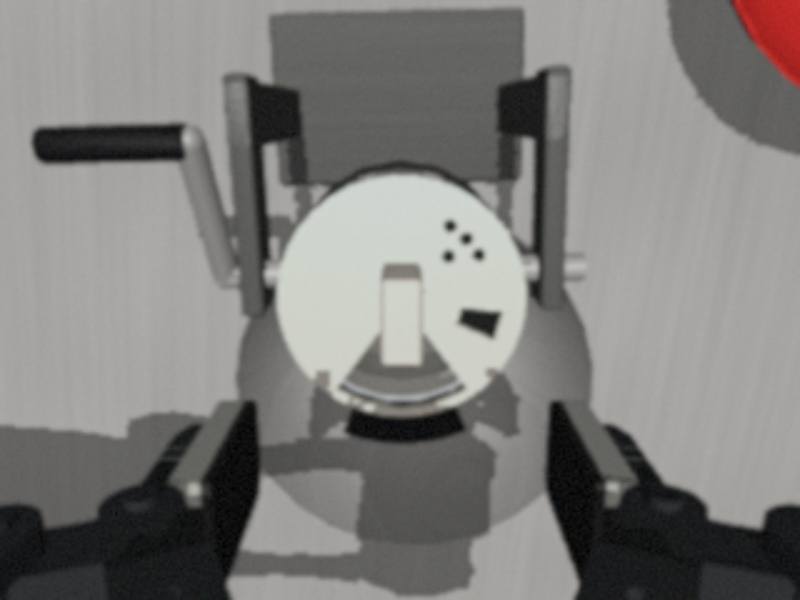

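The dial's fan (crop x 340–468, mid 404) is lined up with the black tongue (348–465, mid 406), so the dial is at about 0. The crank grip is at crop (33–187, 143), about 2.5 mm off the model point. I'll go to the crank now.

move_arm:
  increments:
    - [0.3,0.05,-0.07,0,0,0,-0.18]
    - [0.3,0.1,-0.15,0,0,0,-0.36]
    - [0.3,0.14,-0.24,0.03,0,0,-0.54]
    - [0.3,0.18,-0.32,0.06,0,0,-0.72]
    - [0.3,0.19,-0.354,0.08,0,0,-0.9]
    - [0.3,0.19,-0.354,0.08,0,0,-1]
    - [0.3,0.19,-0.354,0.08,0,0,-1]

```text
clock: 7.65
tcp_pos: [0.4774, 0.0644, 0.2905]
orientation: [-1.077, -2.947, 0.002]
force: [0.6, -0.8, 0.4]
opening: 0.0601
```

```bash
python3 - <<'E'
from h import *
print(tgt((.480,.064,.26),94.8)); s=arm.state(); print(s["tcp_pos"],s["joint_positions"])
E
```

```text
[-0.0076  0.0049  0.1015 -0.0018 -0.0047 -0.9989]
[0.47743575 0.06436377 0.29047349] [ 8.22467993e-02 -1.38601835e-01  1.92178342e+00  6.72983811e-05
  1.36225390e+00 -7.87767966e-01]
```

move_arm:
  increments:
    - [0.3,-0.008,0.005,0,0,0,-0.18]
    - [0.3,-0.008,0.005,0.03,0,0,-0.36]
    - [0.3,-0.008,0.005,0.06,0,0,-0.54]
    - [0.3,-0.008,0.005,0.1,0,0,-0.72]
    - [0.3,-0.008,0.005,0.1,0,0,-0.9]
    - [0.3,-0.008,0.005,0.1,0,0,-1]
    - [0.3,-0.008,0.005,0.1,0,0,-1]

```text
clock: 8.35
tcp_pos: [0.4815, 0.0637, 0.2615]
orientation: [0.129, -3.137, 0.0]
force: [0.6, -0.8, 0.2]
opening: 0.0593
```

```bash
python3 - <<'E'
from h import *
print(tgt((.480,.064,.169),94.8)); s=arm.state(); print(s["tcp_pos"],s["joint_positions"])
d=imaging.read_camera("wrist"); cv2.imwrite("pics/w4.png",d["image"]); print(proj(d,[(.480,.064,.188),(.480,.064,.26-.019)]))
E
```

```text
[ 0.0042  0.0015  0.3082  0.     -0.0029 -0.0023]
[0.48149818 0.06365966 0.26146644] [ 8.01407725e-02 -1.17076977e-01  1.95559438e+00  2.68144413e-05
  1.30538719e+00 -1.57261798e+00]
[[314.95934023 206.2593643 ]
 [314.72667338 231.25482237]]
```

View pics/w4.png

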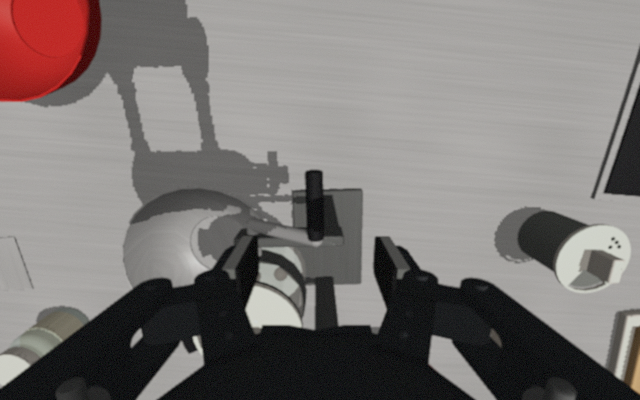

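The bar is centred at (315,205), right on the projected grasp point (315,206). I'll descend and grip.

move_arm:
  increments:
    - [0.3,0.004,0,0.1,0,0,0]
    - [0.3,0.004,0,0.2,0,0,0]
    - [0.3,0.004,0,0.27,0,0,0]
    - [0.3,0.004,0,0.308,0,0,0]
    - [0.5,0.004,0,0.308,0,0,0]
    - [0.8,0.004,0,0.308,0,0,0]
    - [1,0.004,0,0.308,0,0,0]
    - [1,0.004,0,0.308,0,0,0]
    - [1,0.004,0,0.308,0,0,0]
    - [1,0.004,0,0.308,0,0,0]

```text
clock: 9.4
tcp_pos: [0.482, 0.0627, 0.1722]
orientation: [-0.132, 3.136, -0.003]
force: [0.2, -5.8, 2.9]
opening: 0.012
```

```bash
python3 - <<'E'
from h import *
s=arm.state(); print(s["tcp_pos"],s["clock"],s["opening"],s["force"])
f=lambda t:(70*np.sin(t-.995),70*np.cos(t-.995))
x0,z0=f(0)
# tool y ~ -stand x? print sign and rows in tool units (y,z)
R=Ro.from_rotvec(s["orientation"]).as_matrix(); a=np.radians(-85.2); ux=np.array([np.cos(a),np.sin(a),0])
print("stand x in tool",R.T@ux)
for t in np.arange(.1,2.11,.1):
    x,z=f(t); print(round(t,2),np.round(R.T@(ux*(x-x0)+np.array([0,0,z-z0]))/300,3))
E
```

```text
[0.48203461 0.06274301 0.17215417] 9.4 0.011959081323862713 [ 0.19197379 -5.7672414   2.93791865]
stand x in tool [ 6.33606004e-04 -9.99997415e-01  2.18388419e-03]
0.1 [-0.    -0.014 -0.019]
0.2 [-0.    -0.029 -0.036]
0.3 [-0.    -0.046 -0.052]
0.4 [-0.    -0.065 -0.066]
0.5 [-0.    -0.085 -0.078]
0.6 [-0.    -0.106 -0.088]
0.7 [-0.    -0.128 -0.096]
0.8 [-0.    -0.151 -0.102]
0.9 [-0.    -0.174 -0.105]
1.0 [-0.    -0.197 -0.106]
1.1 [-0.    -0.22  -0.105]
1.2 [-0.    -0.243 -0.101]
1.3 [-0.    -0.266 -0.095]
1.4 [-0.    -0.288 -0.087]
1.5 [-0.    -0.309 -0.076]
1.6 [ 0.    -0.329 -0.064]
1.7 [ 0.    -0.347 -0.05 ]
1.8 [ 0.    -0.364 -0.034]
1.9 [ 0.    -0.379 -0.016]
2.0 [ 0.    -0.393  0.003]
2.1 [ 0.    -0.404  0.023]
```

Gripped. Next is the first half of the swing, along the arc.

move_arm:
  increments:
    - [1,0,-0.014,-0.019,0,0,0]
    - [1,0,-0.029,-0.036,0,0,0]
    - [1,0,-0.046,-0.052,0,0,0]
    - [1,0,-0.065,-0.066,0,0,0]
    - [1,0,-0.085,-0.078,0,0,0]
    - [1,0,-0.106,-0.088,0,0,0]
    - [1,0,-0.128,-0.096,0,0,0]
    - [1,0,-0.151,-0.102,0,0,0]
    - [1,0,-0.174,-0.105,0,0,0]
    - [1,0,-0.197,-0.106,0,0,0]
    - [1,0,-0.197,-0.106,0,0,0]

```text
clock: 10.5
tcp_pos: [0.4879, 0.0093, 0.2079]
orientation: [-0.129, 3.132, 0.015]
force: [-6.9, 12.5, 20.6]
opening: 0.0119
```

```bash
python3 - <<'E'
from h import *
s=arm.state(); print(s["tcp_pos"],s["clock"],s["opening"],s["force"],s["moment"])
E
```

```text
[0.48790792 0.00930299 0.20793536] 10.5 0.011870341939538964 [-6.8915783  12.52319329 20.60812504] [2.63528193 0.99661405 0.22072047]
```

move_arm:
  increments:
    - [1,0,-0.023,-0.009,0,0,0]
    - [1,0,-0.046,-0.005,0,0,0]
    - [1,0,-0.069,0.001,0,0,0]
    - [1,0,-0.091,0.009,0,0,0]
    - [1,0,-0.112,0.02,0,0,0]
    - [1,0,-0.132,0.034,0,0,0]
    - [1,0,-0.152,0.05,0,0,0]
    - [1,0,-0.169,0.066,0,0,0]
    - [1,0,-0.184,0.085,0,0,0]
    - [1,0,-0.198,0.105,0,0,0]
    - [1,0,-0.198,0.105,0,0,0]

```text
clock: 11.6
tcp_pos: [0.4946, -0.0527, 0.1734]
orientation: [-0.13, 3.129, 0.005]
force: [6.8, 6.1, 1.1]
opening: 0.0119
```

```bash
python3 - <<'E'
from h import *
s=arm.state(); print(s["tcp_pos"],s["clock"],s["opening"],s["force"],s["moment"])
E
```

```text
[ 0.49462744 -0.05268237  0.1734497 ] 11.6 0.011946707965819696 [6.80800344 6.05923522 1.12722826] [ 0.91696448 -1.02104615  0.28104235]
```

move_arm:
  increments:
    - [1,0,-0.006,0.012,0,0,0]
    - [1,0,-0.01,0.022,0,0,0]
    - [1,0,-0.012,0.026,0,0,0]
    - [1,0,-0.012,0.026,0,0,0]
    - [1,0,-0.012,0.026,0,0,0]
    - [1,0,-0.012,0.026,0,0,0]
    - [1,0,-0.012,0.026,0,0,0]

```text
clock: 12.3
tcp_pos: [0.495, -0.0561, 0.1676]
orientation: [-0.13, 3.129, 0.005]
force: [1.6, 4.3, 12.3]
opening: 0.0116
```

```bash
python3 - <<'E'
from h import *
s=arm.state(); print(s["tcp_pos"],s["clock"],s["opening"],s["force"],s["moment"])
a=imaging.read_camera("scene")["image"]; b=imaging.read_camera("top")["image"]
cv2.imwrite("pics/s5.png",np.hstack([cv2.resize(i,(400,400),interpolation=cv2.INTER_CUBIC) for i in (a[150:300,250:400],b[130:270,260:400])]))
E
```

```text
[ 0.49503765 -0.05613856  0.16764849] 12.3 0.011645764448595655 [ 1.61214723  4.28145072 12.34961106] [ 1.56021694 -0.15204658  0.29575737]
```

View pics/s5.png

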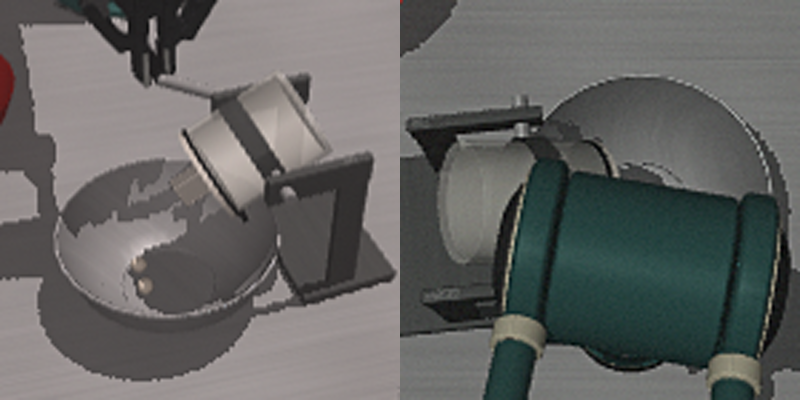

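The scene crop shows the jar tipped and both beads lying in the bowl, at (137,265) and (145,287). I'll let go and rise.

move_arm:
  increments:
    - [0.8,0,0,-0.02,0,0,0]
    - [0.3,0,0,-0.02,0,0,0]
    - [0.3,0,0,-0.02,0,0,0]
    - [0.3,0,0,-0.02,0,0,0]
    - [0.3,0,0,-0.08,0,0,0]
    - [0.3,0,0,-0.2,0,0,0]
    - [0.3,0,0,-0.35,0,0,0]
    - [0.3,-0.0,0,-0.5,0,0,0]
    - [0.3,0,0,-0.6,0,0,0]
    - [0.3,0,0,-0.6,0,0,0]
    - [0.3,0,0,-0.6,0,0,0]

```text
clock: 13.5
tcp_pos: [0.491, -0.058, 0.343]
orientation: [-0.131, 3.138, -0.0]
force: [0.1, 0.2, -1.2]
opening: 0.0599
```

```bash
python3 - <<'E'
from h import *
s=arm.state(); print(s["tcp_pos"],s["clock"],s["opening"],s["force"])
a=imaging.read_camera("scene")["image"]; b=imaging.read_camera("wrist")["image"]
cv2.imwrite("pics/s6.png",np.hstack([cv2.resize(a[150:300,250:400],(400,400),interpolation=cv2.INTER_CUBIC),cv2.resize(b[:,:400],(400,400))]))
E
```

```text
[ 0.49100226 -0.05803286  0.34298459] 13.5 0.05985671114439501 [ 0.11378283  0.16770204 -1.21649171]
```

View pics/s6.png

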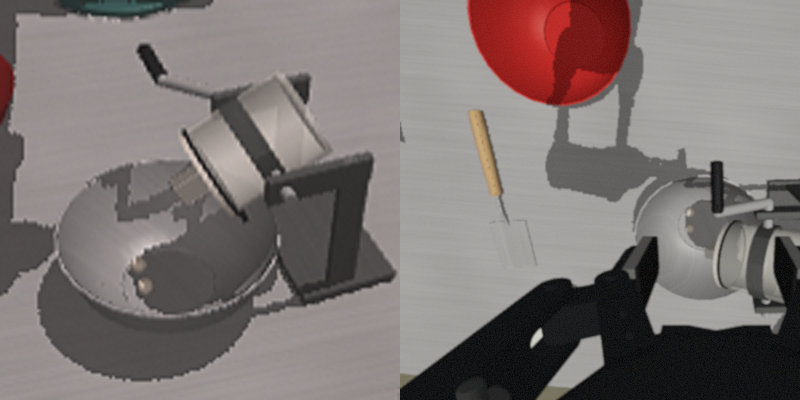

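The gripper is clear, the jar stays tipped, and the beads have not moved: (137,265) and (145,287) in the scene crop. The bowl is level, so I'll hand in.

```bash
python3 -c "
from rig import ticket; print(ticket.sign_off())"
```

```text
the job is handed in; nothing more can be done
None
```

The job is handed in, at about 13.5 s on the robot's clock. I turned the dial about 69° clockwise, swung the crank over until the jar was tipped close to its stop, then let go and backed off upward.

- **Dial:** with the jar upright, the wrist view showed the large opening lined up with the spout tongue to within 1–2°. I didn't measure its angle again after tipping, but nothing touched it from then on.
- **Beads and bowl:** pictures before and after letting go show both beads in the same spot on the bowl's floor, with the bowl upright. The gripper was well clear, with no force beyond the sensor's noise.
- **Disagreements:** my automatic dial-angle and disc fits gave poor results because of shadows and the arm blocking the view, so I used hand-read pixels and the pinch itself instead. Halfway through the swing the grip sat about 4 mm higher than modelled, with about 25 N at the wrist, so I raised the path slightly for the second half.

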